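# Hold a bevelled offcut in the cutting guide

### The job

Put the longer of the two bevelled wooden offcuts into the cutting guide, flat on the bed with its bevel towards the open front, its straight long side flush against the fence and its end up against the stop block. Then press on it with the fingertips (the bevel is there for this), in one firm diagonal push that holds it against the fence and down on the bed together, and finish while still holding that push; leave the shorter offcut and everything else where they are.

Things in the scene. Friction and masses are not known exactly. Their poses are not given: they have to be found in the camera images.
- guide: Wooden cutting guide (bench hook), fixed to the desk, its place and yaw vary. Origin: centre of its underside on the desk. x points from its open front towards the fence, y towards the stop block, z up. The plywood bed measures 130 (x) x 170 (y) mm and its top is 14 mm above the origin.
- guide_bed: The guide's plywood bed; same origin and axes as the guide; top face at z = 14 mm, x from -65 to 65, y from -85 to 85 mm.
- guide_fence: The guide's fence: an upright bar along y at the far edge, 20 mm thick, 28 mm high above the bed, with a narrow saw slot; same origin and axes as the guide; its working face is at x = 45 mm and looks to -x.
- guide_stop: The guide's stop block at the +y end: 50 mm along x (x from -7 to 43 mm), 20 mm thick, 25 mm high above the bed; same origin and axes as the guide; its working face is at y = 65 mm and looks to -y.
- guide_corner (a point): The corner of the working faces of fence and stop block, on the bed's top: at (45, 65, 14) mm in the guide's frame.
- long_offcut: The longer offcut, loose pale wood, 32 (x) x 110 (y) x 30 (z) mm, about 0.12 kg, lying on the desk. Origin: centre of its underside, z up. The side at +x (16 mm from the origin) is upright and full height: it goes against the fence. On the -x side only the lowest 18 mm are upright; above, the edge is cut off by a flat 45 degree bevel 12 mm wide and 12 mm high over the whole length. It starts with its bevel more or less towards the robot.
- long_offcut_bevel (a point): Centre of the long offcut's bevel face, at (-10, 0, 24) mm in its frame; a push square to the bevel goes along (+x, -z) of the offcut at 45 degrees.
- short_offcut: The shorter offcut, same section, wood and axes, but 70 mm long (y). Not to be used or moved. The two offcuts may lie in either place.
- flux_jar_b: Bystander: flux jar, 40 mm across, 52 mm high, origin under its centre.
- solder_spool_b: Bystander: upright solder spool, 37 mm across, 62 mm high, origin under its centre.
- tip_cleaner_b: Bystander: tip cleaner cup, 42 mm across, 48 mm high, origin under its centre.
- braid_spool_b: Bystander: small braid spool, 27 mm across, 15 mm high, origin under its centre.
- power_bank_b: Bystander: flat power bank, 50 x 102 x 16 mm, origin under its centre.
- blue_jar_b: Bystander: small jar, 23 mm across, 30 mm high, origin under its centre.
Not all that is in view belongs to the job. Leave any purple look-alike of the long_offcut alone.

How it is judged:
By the outcome, as a careful person would: the job done as asked, in the order asked, and still so for the second after the job is handed in, while the arm keeps its last pose, push and grip.
It also fails if it takes over 58 s, if anything falls off the work surface, if the arm or the gripper's body presses on something with over 40 N, if the wrist force passes 120 N, or if a joint passes its speed limit or range.

### The arm

A 6-joint arm with a two-finger parallel gripper is mounted at the origin on the work surface; the furniture and walls round the work are solid. World frame = base frame: x ahead of the robot, y to its left, z up, the work surface at z = 0. Lengths are in mm, angles in rad, forces in N, time in s.
With the tool pointing down it reaches from about 300 to 775 mm from the base axis. Payload 14.6 kg.
Tool frame: the origin (TCP) lies at the very end of the fingers, on their centre line; the grasp point (between the pads) lies 19 mm behind it; z points along the fingers, y is the line along which they close (so a half turn about z gives the same grasp; the last joint's range is limited). The gripper opens to 94 mm and grips with 3 to 60 N. Pads are 16 mm wide; open, the fingers measure 119 mm over their backs; the gripper's body (75 mm by 177 mm) begins 78 mm behind the grasp point.
Start: joints at [1.063, 0.3, 1.521, -0, 1.321, -0.067], TCP at [234.661, 497.417, 205.446] pointing down, gripper open.
Joint ranges: [-3.03, 3.03], [-0.79, 2.21], [0.23, 2.52], [-1.04, 4.18], [0, 3.07], [-2.55, 2.55]. Speed limits (rad/s): [2.22, 2.22, 2.57, 3.14, 3.14, 3.14].

### API

Orientations are given as [roll, pitch, yaw] about the fixed x, y, z axes, in that order (R = Rz(yaw) Ry(pitch) Rx(roll)).
In Python, from cell import manip gives the robot as it stands.
- The arm moves only by the tool servo_tool, never from a script. Its argument "motion" is a list that holds one entry, the list of rows, each a list of 7 numbers: the shift along the world's x, y, z as a fraction of full scale, then the turn, a rotation vector about the world's x, y, z as a fraction of full scale, then the closure, from 0 (fully open) to 1 (shut). In form: [[[x, y, z, rx, ry, rz, gripper], ...]]. A call has 1 to 10 rows; each row is the pose to reach, as a shift and turn from the pose commanded when the call began, turning the shorter way round; what a row does not reach only later rows make up. Full scale, the value 1, is 0.5 m for a shift and pi rad for a turn. A row lasts 1/10 s, in which the tool goes at most 50 mm and 8.59 degrees, less where a joint would pass 70% of its speed; a pose out of reach is approached as far as the arm can. A call with a number of a shift or a turn outside -1 to 1 is refused whole. A call with a gripper value outside its range is refused whole. The fingers move at their own pace and stop on an object; "newtons" is the grip in N (left out, the last holds). Time passes only in rows, so rows that repeat a pose let the fingers close. It gives the time, the measured TCP pose, the force, the opening and the grip force at its end, in the units of the state.
- manip.read_state(): the state, without advancing time (a new reading comes with each control period).
- manip.camera(name): name is "scene" or "top" or "wrist"; returns a dict with "frame" (480x640x3 uint8, red, green, blue), "range_z" (480x640 float32, mm along the optical axis (not along the pixel's ray), 0 where there is no reading), "vfov" (degrees; the focal length in pixels is half the picture's height over the tangent of half this angle, whatever the lens; pixels are square), "cx", "cy" (the principal point, pixels), "cam_to_world" (4x4, takes a point from camera to world coordinates). Camera axes: x right, y down, z forward; pixel columns grow to the right and rows downward; lengths in mm; the calibration is good to about 2 mm. A picture is of the moment at which its call begins.
- manip.sign_off(): hands the job in; it is judged then, once.
The state is a dict: "clock": time; "joints": joint angles; "qd": joint speeds; "effort": joint torques, N m; "eef_pos": TCP position; "eef_rot": TCP orientation; "wrist_force": force on the tool from outside, world axes, zero at the start; "moment": the same for the moment, N m; "finger_gap": finger opening in mm; "finger_force": force on a finger pad.
Only numpy, scipy, OpenCV 4.12 (cv2) and the standard library are available. Lean on these libraries where they do the work, as an engineer would, in place of code of your own. Each camera call takes 0.05 s, during which the arm holds its last target. There are 200 camera calls.

## Working session

There is one attempt and no reset: what is moved stays moved. The work goes in short steps, Python scripts to look and compute and a tool call to move; the robot and the scene stay as the last step left them, time stands still between calls to the robot, and variables do not carry over. Pictures are saved under pics/ and viewed, at most 10 in all, crops included, and the job is handed in when it is done.

Besides the shell and the picture viewer there is one more tool, called after "Call:" as name(argument=value, ...), one argument or row to a line, values as JSON. servo_tool: Moves the arm, as the interface text tells. Its arguments: {"type":"object","properties":{"motion":{"type":"array"},"newtons":{"type":"number"}},"required":["motion"]}

```bash
mkdir -p pics
cat > h.py <<'E'
import numpy as np, cv2
from cell import manip
def cap(n,save=None):
    c=manip.camera(n)
    if save: cv2.imwrite('pics/'+save,cv2.cvtColor(c['frame'],cv2.COLOR_RGB2BGR))
    return c
def cloud(c):
    f=240/np.tan(np.radians(c['vfov'])/2); v,u=np.mgrid[0:480,0:640]
    z=c['range_z']; P=np.stack([(u-c['cx'])/f*z,(v-c['cy'])/f*z,z],-1)
    T=np.array(c['cam_to_world']); W=P@T[:3,:3].T+T[:3,3]; W[z==0]=np.nan
    return W
def ray(c,uv,h):
    f=240/np.tan(np.radians(c['vfov'])/2); T=np.array(c['cam_to_world'])
    uv=np.atleast_2d(uv).astype(float)
    d=np.c_[(uv[:,0]-c['cx'])/f,(uv[:,1]-c['cy'])/f,np.ones(len(uv))]@T[:3,:3].T
    return T[:3,3]+d*((h-T[2,3])/d[:,2])[:,None]
E
python3 - <<'E'
from h import *
c=cap('top','top.png'); cap('scene','scene.png')
np.savez('top.npz',**c)
print(manip.read_state(), c['cam_to_world'])
E
```

```text
{'clock': 0.1, 'joints': array([ 1.06339370e+00,  3.00411917e-01,  1.52152240e+00,  1.50839840e-05,
        1.32070225e+00, -6.65925859e-02]), 'qd': array([ 7.58541076e-05, -8.32756339e-04, -1.47505510e-03, -5.75627259e-04,
        1.57300968e-03, -9.23832421e-04]), 'effort': array([-1.03635586e-03, -5.32646120e+01, -3.53280616e+01,  7.08185602e-02,
        2.34818982e-02, -7.07554045e-05]), 'eef_pos': array([234.54925014, 497.21729715, 204.94361626]), 'eef_rot': array([-3.14055203e+00, -8.40439796e-05,  2.70077883e+00]), 'wrist_force': array([ 0.26653551,  0.18707483, -0.25408889]), 'moment': array([ 0.04054896, -0.01169635,  0.01447201]), 'finger_force': 0.0, 'finger_gap': 94.42109596426583} [[-4.26893906e-03 -9.85861427e-01  1.67508275e-01  3.74093765e+02]
 [-9.99990458e-01  4.05329669e-03 -1.62922975e-03  1.23573460e+01]
 [ 9.27234028e-04 -1.67513631e-01 -9.85869324e-01  1.33852804e+03]
 [ 0.00000000e+00  0.00000000e+00  0.00000000e+00  1.00000000e+00]]
```

View pics/top.png

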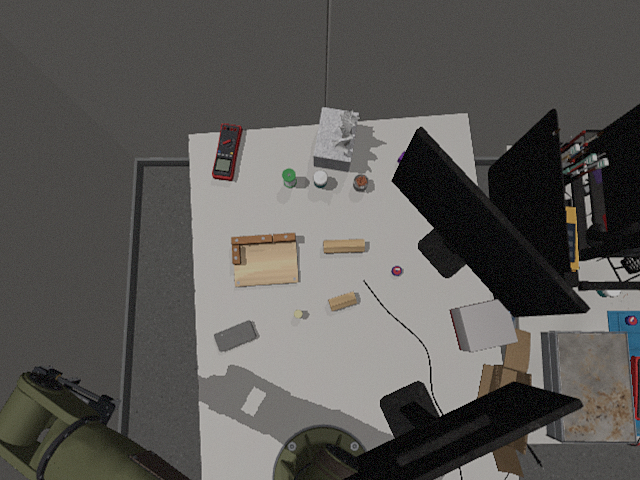

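View pics/scene.png

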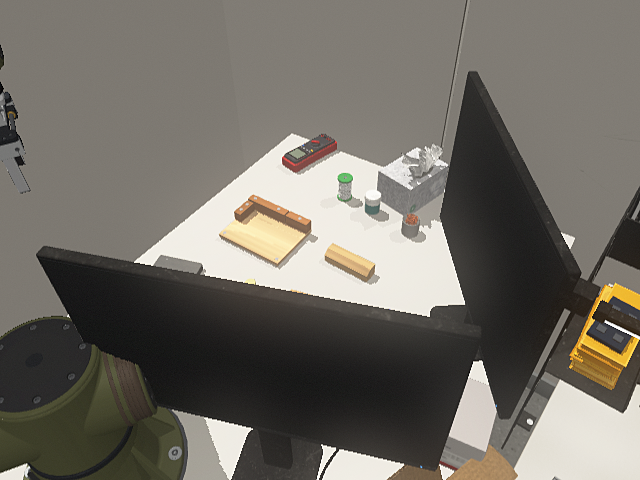

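The top view shows the guide around (265,260), with its fence at the far edge and its stop at the left. The long offcut is at (344,246), the short one at (342,300). Now I'll measure them.

Run:
```python
from h import *
c=dict(np.load('top.npz')); W=cloud(c)
hsv=cv2.cvtColor(c['frame'],cv2.COLOR_RGB2HSV)
m=((hsv[...,1]>70)&(hsv[...,0]<30)&(hsv[...,2]>70)).astype(np.uint8)
def rep(name,box,mask,h):
    x0,y0,x1,y1=box; k=np.zeros_like(mask); k[y0:y1,x0:x1]=mask[y0:y1,x0:x1]
    n,l,s,_=cv2.connectedComponentsWithStats(k); i=1+s[1:,4].argmax()
    v,u=np.nonzero(l==i); P=ray(c,np.c_[u,v],h)
    r=cv2.minAreaRect(P[:,:2].astype(np.float32)); print(name,s[i],r,'\n',cv2.boxPoints(r)); return l==i
l=rep('long',(315,230,375,265),m,30); rep('short',(320,285,365,315),m,30); g=rep('guide',(225,225,305,292),m,14)
for n,k,lo,hi in (('long',l,26,40),('fence+stop',g,32,60),('bed',g,8,20)):
    Q=W[k]; Q=Q[(Q[:,2]>lo)&(Q[:,2]<hi)]; r=cv2.minAreaRect(Q[:,:2].astype(np.float32)); print(n,len(Q),np.median(Q[:,2]),r,'\n',cv2.boxPoints(r))
# dark brown mask
d=g&(hsv[...,2]<150); 
ys,xs=np.nonzero(d); print('dark',xs.min(),xs.max(),ys.min(),ys.max())
b=cv2.resize(c['frame'][220:320,200:400],(800,400),interpolation=cv2.INTER_CUBIC); cv2.imwrite('pics/crop1.png',b[...,::-1])
```

```text
long [324 239  41  14 501] ((588.5380859375, -58.272789001464844), (33.893184661865234, 107.79191589355469), 2.532090425491333) 
 [[ 569.227       -5.1781373]
 [ 573.9891    -112.8648   ]
 [ 607.8492    -111.36744  ]
 [ 603.0871      -3.6807785]]
short [328 292  29  19 319] ((442.580078125, -51.78114700317383), (31.215930938720703, 68.89157104492188), 18.018051147460938) 
 [[417.0829   -23.852415]
 [438.3922   -89.365486]
 [468.07727  -79.70988 ]
 [446.76794  -14.196808]]
guide [ 231  233   66   34 1134] ((584.3305053710938, 157.3552703857422), (79.55914306640625, 174.23023986816406), 5.059322834014893) 
 [[537.0235  240.62294]
 [552.38837  67.07151]
 [631.6375   74.0876 ]
 [616.27264 247.63904]]
long 279 29.00258673048006 ((591.3876342773438, -58.571292877197266), (106.95388793945312, 27.380592346191406), 89.89213562011719) 
 [[ 577.59674   -112.02237  ]
 [ 604.97723   -112.07391  ]
 [ 605.1785      -5.1202164]
 [ 577.79803     -5.068672 ]]
fence+stop 535 39.819049760702455 ((582.4481201171875, 154.9520721435547), (71.30797576904297, 170.10911560058594), 3.8778326511383057) 
 [[541.12354 237.40063]
 [552.6279   67.68099]
 [623.7727   72.50351]
 [612.2683  242.22314]]
bed 537 12.871897057415708 ((577.4476928710938, 155.29339599609375), (54.0069580078125, 166.42071533203125), 9.181090354919434) 
 [[537.5135   233.1292  ]
 [564.06683   68.8405  ]
 [617.3819    77.457596]
 [590.82855  241.74629 ]]
dark 231 295 233 264
```

View pics/crop1.png

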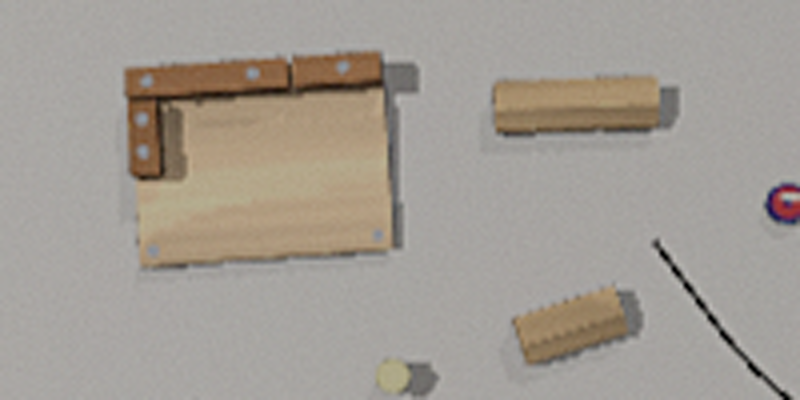

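The crop confirms the layout: the offcut's bevel faces the robot, and the yaws are about 2.5° for the offcut and about 4° for the guide. Before swinging over, I'll check the monitor clearance.

Run:
```python
from h import *
c=dict(np.load('top.npz')); W=cloud(c).reshape(-1,3)
for x0 in range(-100,700,100):
    k=(W[:,0]>x0)&(W[:,0]<=x0+100)&(W[:,1]<250)&(W[:,1]>-500)&(W[:,2]>90)
    Q=W[k]
    if len(Q): print(x0,len(Q),'y max by height',[ (z,round(Q[(Q[:,2]>z)&(Q[:,2]<z+100)][:,1].max())) for z in range(90,800,100) if ((Q[:,2]>z)&(Q[:,2]<z+100)).any()])
```

```text
0 1881 y max by height [(90, 76), (190, 50), (290, -34)]
100 7792 y max by height [(90, -14), (190, 24), (290, -86), (390, -101), (490, 250), (590, 250)]
200 4042 y max by height [(90, -313), (190, -265), (290, -264), (390, -312)]
300 1681 y max by height [(90, -342), (190, -467), (290, -467), (390, -467)]
400 4990 y max by height [(90, -337), (190, -383), (290, -384), (390, -383)]
500 5409 y max by height [(90, -299), (190, -298), (290, -299), (390, -300)]
600 5945 y max by height [(90, -216), (190, -216), (290, -216), (390, -216)]
```

Call:
servo_tool(
  motion=[
    [[0.36,-0.5,0.1,0,0,-0.175,0],[0.36,-0.5,0.1,0,0,-0.175,0],[0.36,-0.5,0.1,0,0,-0.175,0],[0.36,-0.5,0.1,0,0,-0.175,0],[0.36,-0.5,0.1,0,0,-0.175,0],[0.36,-0.5,0.1,0,0,-0.175,0],[0.36,-0.5,0.1,0,0,-0.175,0],[0.36,-0.5,0.1,0,0,-0.175,0]],
  ],
)

```text
clock: 0.9
eef_pos: [415.4, 246.3, 255.4]
eef_rot: [-3.142, -0.0, 2.148]
wrist_force: [-0.1, -0.4, 0.0]
finger_gap: 93.7
finger_force: 0.0
```

Call:
servo_tool(
  motion=[
    [[0.33,-0.53,0.0,0,0,-0.172,0],[0.33,-0.53,0.0,0,0,-0.172,0],[0.33,-0.53,0.0,0,0,-0.172,0],[0.33,-0.53,0.0,0,0,-0.172,0],[0.33,-0.53,0.0,0,0,-0.172,0],[0.33,-0.53,0.0,0,0,-0.172,0],[0.33,-0.53,0.0,0,0,-0.172,0],[0.33,-0.53,0.0,0,0,-0.172,0],[0.33,-0.53,0.0,0,0,-0.172,0],[0.33,-0.53,0.0,0,0,-0.172,0]],
  ],
)

```text
clock: 1.9
eef_pos: [579.2, -15.6, 255.6]
eef_rot: [3.141, -0.0, 1.613]
wrist_force: [-0.1, -0.3, -0.5]
finger_gap: 93.8
finger_force: 0.0
```

Run:
```python
from h import *
c=cap('wrist','w1.png'); np.savez('w1.npz',**c); print(np.round(c['cam_to_world'],3),c['vfov'])
cap('scene','s2.png')
```

```text
[[ 9.99000e-01  4.00000e-02  1.00000e-02  5.76202e+02]
 [ 4.10000e-02 -9.71000e-01 -2.34000e-01  5.25270e+01]
 [ 1.00000e-03  2.34000e-01 -9.72000e-01  4.34438e+02]
 [ 0.00000e+00  0.00000e+00  0.00000e+00  1.00000e+00]] 66.210085159868
```

View pics/w1.png

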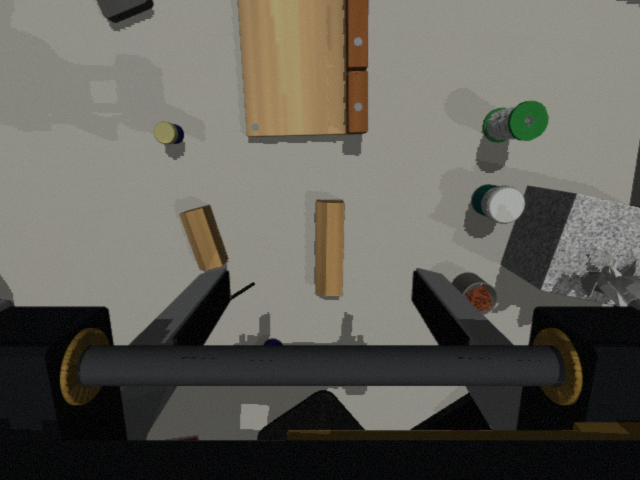

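View pics/s2.png

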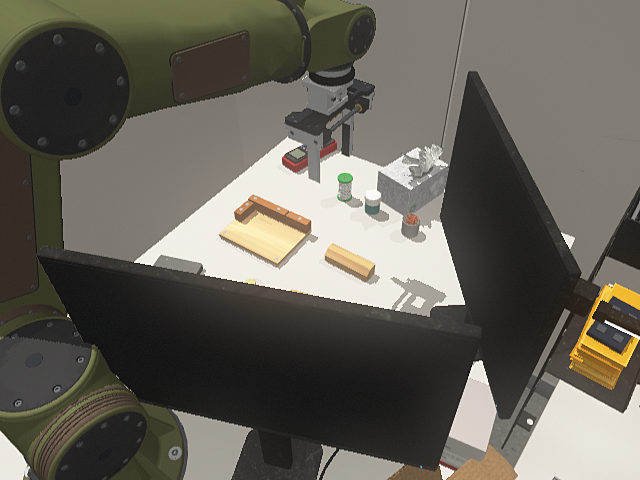

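The wrist view shows the long offcut at (316–344, 200–297), with the bevel at its left (robot side). The guide is at (240–368, 0–135), and the arm clears the monitors. I'll refine both poses from this view.

```bash
cat > guide.py <<'E'
from h import *
def seg(c,box,hmin):
    hsv=cv2.cvtColor(c['frame'],cv2.COLOR_RGB2HSV)
    m=((hsv[...,1]>70)&(hsv[...,0]<30)&(hsv[...,2]>50)).astype(np.uint8)
    k=np.zeros_like(m); x0,y0,x1,y1=box; k[y0:y1,x0:x1]=m[y0:y1,x0:x1]; return k>0
def line(P,ax):  # fit robust straight line: P[:,ax] as function of other
    o=1-ax; p=np.polyfit(P[:,o],P[:,ax],1)
    for _ in range(3):
        r=P[:,ax]-np.polyval(p,P[:,o]); k=abs(r)<max(1,1.5*r.std()); p=np.polyfit(P[k,o],P[k,ax],1)
    return p
E
python3 - <<'E'
from guide import *
c=dict(np.load('w1.npz')); W=cloud(c)
k=seg(c,(305,190,355,305),0)
Q=W[k]; Q=Q[np.isfinite(Q[:,2])]
print('z pct',np.percentile(Q[:,2],[5,50,95]))
T=Q[Q[:,2]>28]; r=cv2.minAreaRect(T[:,:2].astype(np.float32)); print('top',r)
A=Q[Q[:,2]>4]; r=cv2.minAreaRect(A[:,:2].astype(np.float32)); print('all',r)
k=seg(c,(235,0,380,140),0)
v,u=np.nonzero(k)
# per row: right edge of fence (z=42)
R=[(u[v==i].max()+.5,i) for i in range(10,125,3)]; p=line(ray(c,R,42)[:,:2],0); print('fence outer x = %.4f*y+%.1f'%tuple(p))
L=[(u[v==i].min()-.5,i) for i in range(10,125,3)]; p=line(ray(c,L,14)[:,:2],0); print('bed front x = %.4f*y+%.1f'%tuple(p))
B=[(i,v[u==i].max()+.5) for i in range(255,340,4)]; p=line(ray(c,B,14)[:,:2],1); print('bed end y = %.4f*x+%.1f'%tuple(p))
Q=W[k];F=Q[(Q[:,2]>37)]; print('fence z',np.median(F[:,2]),'bed z',np.median(Q[(Q[:,2]>8)&(Q[:,2]<20)][:,2]))
p=F[:,:2]; 
for y0 in (80,100,120,140): s=p[abs(p[:,1]-y0)<5]; print(y0,s[:,0].min() if len(s) else None,s[:,0].max() if len(s) else None)
E
```

```text
z pct [18.62073481 28.93388786 30.69627033]
top ((594.8619995117188, -57.074249267578125), (22.8377685546875, 109.24018096923828), 1.7197452783584595)
all ((590.30810546875, -57.20555877685547), (32.04512023925781, 110.16071319580078), 1.6772375106811523)
fence outer x = -0.0713*y+628.8
bed front x = -0.0684*y+499.1
bed end y = 0.0683*x+30.6
fence z 41.44608036728073 bed z 13.41956748128689
80 602.9791524596707 623.0870042662733
100 601.7447125965621 621.544288723569
120 600.6445599753519 620.0772879141574
140 599.2770180682219 618.7841469307904
```

Call:
servo_tool(
  motion=[
    [[0.021,-0.055,0,0,0,-0.004,0],[0.021,-0.055,-0.1,0,0,-0.004,0],[0.021,-0.055,-0.2,0,0,-0.004,0],[0.021,-0.055,-0.3,0,0,-0.004,0.2],[0.021,-0.055,-0.38,0,0,-0.004,0.2],[0.021,-0.055,-0.44,0,0,-0.004,0.2],[0.021,-0.055,-0.48,0,0,-0.004,0.2],[0.021,-0.055,-0.5,0,0,-0.004,0.2],[0.021,-0.055,-0.5,0,0,-0.004,0.2],[0.021,-0.055,-0.5,0,0,-0.004,0.2]],
  ],
  newtons=20,
)

```text
clock: 3.0
eef_pos: [590.7, -44.8, 6.6]
eef_rot: [3.14, 0.0, 1.598]
wrist_force: [0.1, 0.1, 0.7]
finger_gap: 75.3
finger_force: 0.0
```

Call:
servo_tool(
  motion=[
    [[0,0,0,0,0,0,1],[0,0,0,0,0,0,1],[0,0,0,0,0,0,1],[0,0,0,0,0,0,1],[0,0,0,0,0,0,1],[0,0,0,0,0,0,1],[0,0,0,0,0,0,1],[0,0,0,0,0,0,1]],
  ],
  newtons=20,
)

```text
clock: 3.8
eef_pos: [590.2, -45.1, 5.5]
eef_rot: [-3.142, 0.0, 1.598]
wrist_force: [-0.5, -0.0, 1.2]
finger_gap: 31.7
finger_force: 20.0
```

Call:
servo_tool(
  motion=[
    [[0,0,0.06,0,0,0,1],[0,0,0.12,0,0,0,1],[-0.01,0.08,0.12,0,0,0.004,1],[-0.03,0.16,0.12,0,0,0.008,1],[-0.04,0.24,0.12,0,0,0.0124,1],[-0.05,0.32,0.12,0,0,0.0124,1],[-0.058,0.39,0.12,0,0,0.0124,1],[-0.058,0.4286,0.12,0,0,0.0124,1],[-0.058,0.4286,0.12,0,0,0.0124,1],[-0.058,0.4286,0.12,0,0,0.0124,1]],
  ],
)

```text
clock: 4.8
eef_pos: [561.0, 169.0, 65.2]
eef_rot: [-3.141, 0.0, 1.638]
wrist_force: [0.2, -0.3, -0.5]
finger_gap: 31.9
finger_force: 20.0
```

Run:
```python
from guide import *
c=cap('wrist','w2.png'); np.savez('w2.npz',**c); print(manip.read_state()['eef_pos'],manip.read_state()['wrist_force'])
```

```text
[561.10844115 168.52239267  65.24218451] [-0.7816876  -0.15985856 -2.14468561]
```

View pics/w2.png

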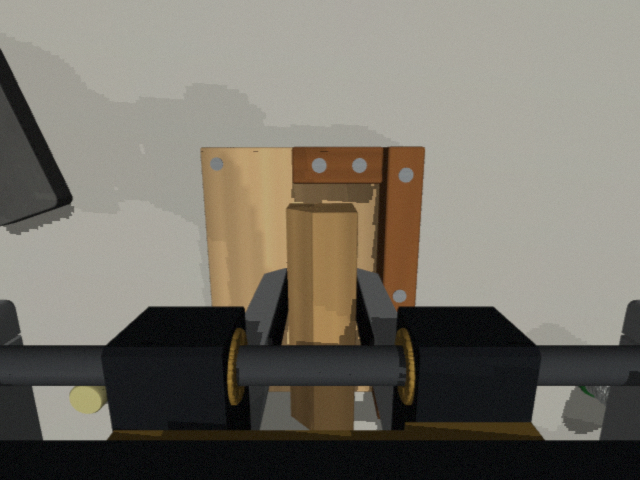

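The view shows the held offcut (288–357, 205–430) over the bed, the stop at (293–382, 148–183) and the fence at 384–424. Next I'll measure the gaps.

Run:
```python
from guide import *
c=dict(np.load('w2.npz'))
W=cloud(c)
hsv=cv2.cvtColor(c['frame'],cv2.COLOR_RGB2HSV)
O=W[205:265,285:362].reshape(-1,3); O=O[O[:,2]>70]; print('off z',np.percentile(O[:,2],[50,95]))
T=O[O[:,2]>np.percentile(O[:,2],95)-4]
for y in range(180,216,6):
    s=T[abs(T[:,1]-y)<3]; 
    if len(s): print(y,s[:,0].min(),s[:,0].max())
print('end y',T[:,1].max())
k=(W[...,2]>38)&(W[...,2]<46)
F=W[k]; F=F[(F[:,0]>520)&(F[:,1]>180)]
for y in range(190,225,6): s=F[(abs(F[:,1]-y)<3)]; print('fence',y,s[:,0].min(),s[:,0].max())
for x in range(555,590,8): s=F[(abs(F[:,0]-x)<3)&(F[:,2]<41)]; print('stop',x,s[:,1].min(),s[:,1].max())
```

```text
off z [88.659232   90.03585274]
186 551.7485687815538 560.6628209775021
192 551.0843673744239 575.1067445784935
198 550.7325005164048 574.7633491279855
204 550.3904539047219 574.6636331629929
210 550.1971560955967 573.9485944962221
end y 213.1166073573039
fence 190 595.1760928104932 615.464276069959
fence 196 594.8910741753932 615.099322062593
fence 202 594.4028584530453 614.8094721707207
fence 208 594.0709280473352 614.1992227464588
fence 214 593.6499389940661 614.4167913172267
fence 220 541.5963254798644 613.2950745132478
stop 555 219.50364617921602 239.2176048400863
stop 563 220.15231912069947 239.7186372452593
stop 571 220.6848855615793 240.33005289479163
stop 579 221.20102873878398 240.87083570282152
stop 587 221.65464806347637 241.3673483884566
```

Call:
servo_tool(
  motion=[
    [[0,0,-0.05,0,0,0,1],[0,0,-0.08,0,0,0,1],[0,0,-0.09,0,0,0,1],[0,0,-0.09,0,0,0,1],[0,0.006,-0.09,0,0,0,1],[-0.001,0.012,-0.09,0,0,0,1],[-0.001,0.014,-0.09,0,0,0,1],[-0.001,0.014,-0.09,0,0,0,1]],
  ],
)

```text
clock: 5.65
eef_pos: [560.7, 176.5, 20.6]
eef_rot: [3.141, -0.0, 1.637]
wrist_force: [1.1, 0.3, -0.9]
finger_gap: 31.8
finger_force: 20.0
```

Call:
servo_tool(
  motion=[
    [[0,0.001,-0.001,0,0,0,1],[0,0.002,-0.002,0,0,0,1],[0,0.003,-0.002,0,0,0,1],[0,0.004,-0.002,0,0,0,1],[0,0.004,-0.002,0,0,0,1]],
  ],
)

```text
clock: 6.15
eef_pos: [560.8, 177.0, 19.6]
eef_rot: [-3.141, 0.002, 1.637]
wrist_force: [-1.0, -9.3, 2.6]
finger_gap: 31.8
finger_force: 20.0
```

Call:
servo_tool(
  motion=[
    [[0,0.003,-0.001,0,0,0,0.57],[0,0.003,-0.001,0,0,0,0.57],[0,0.003,-0.001,0,0,0,0.57],[0,0.003,-0.001,0,0,0,0.57],[0,0.003,0.02,0,0,0,0.57],[0,0.003,0.06,0,0,0,0.57],[0,0.003,0.12,0,0,0,0.57],[0,0.003,0.2,0,0,0,0.57],[0,0,0.28,0,0,0,0.57],[0,0,0.28,0,0,0,0.57]],
  ],
)

```text
clock: 7.15
eef_pos: [562.7, 178.7, 166.1]
eef_rot: [3.132, -0.002, 1.637]
wrist_force: [0.2, 0.1, -0.1]
finger_gap: 40.5
finger_force: 0.0
```

```bash
cat > chk.py <<'E'
from guide import *
import sys
# offcut vs guide from depth, guide frame
def chk(cam,save=None):
    c=cap(cam,save); W=cloud(c).reshape(-1,3)
    y=.069; ex=np.array([np.cos(y),np.sin(y)]); ey=np.array([-ex[1],ex[0]])
    d=W[:,:2]-[553.3,153.6]; G=np.c_[d@ex,d@ey,W[:,2]]
    G=G[(abs(G[:,0])<70)&(abs(G[:,1])<90)&np.isfinite(G[:,2])]
    O=G[(G[:,2]>17)&(G[:,2]<60)]
    for yy in range(-50,90,10):
        s=O[abs(O[:,1]-yy)<3]
        a=s[(s[:,2]<70)]; x=np.sort(a[:,0])
        if len(x):
            g=np.nonzero(np.diff(x)>2.5)[0]
            print('y',yy,'x runs',[ (round(float(i[0]),1),round(float(i[-1]),1),round(float(np.median(a[(a[:,0]>=i[0])&(a[:,0]<=i[-1])][:,2])),1)) for i in np.split(x,g+1) if len(i)>2])
    for xx in (-5,0,5,10,15,20,25,30,35,40):
        s=O[abs(O[:,0]-xx)<2]; x=np.sort(s[:,1])
        if len(x): print('x',xx,'y runs',[(round(float(i[0]),1),round(float(i[-1]),1)) for i in np.split(x,np.nonzero(np.diff(x)>2)[0]+1) if len(i)>2])
if __name__=='__main__': chk(sys.argv[1],sys.argv[2])
E
python3 chk.py wrist w3.png
```

```text
y -50 x runs [(44.1, 50.9, 41.2)]
y -40 x runs [(-6.7, 24.7, 43.1), (44.3, 47.9, 40.7)]
y -30 x runs [(-6.5, 24.7, 43.2), (44.3, 45.9, 37.9)]
y -20 x runs [(-6.4, 24.7, 43.2), (44.4, 45.8, 36.0)]
y -10 x runs [(-7.1, 24.5, 43.2), (44.3, 48.2, 39.9), (59.0, 63.8, 40.9)]
y 0 x runs [(-7.0, 24.5, 43.1), (44.3, 64.7, 41.7)]
y 10 x runs [(-6.8, 24.4, 43.1), (44.4, 64.1, 41.5)]
y 20 x runs [(-6.6, 24.4, 43.1), (44.4, 64.7, 41.4)]
y 30 x runs [(-6.4, 24.3, 43.2), (44.4, 64.3, 41.4)]
y 40 x runs [(-7.0, 24.3, 43.2), (44.5, 64.6, 41.3)]
y 50 x runs [(-6.9, 24.2, 43.1), (44.5, 64.5, 41.5)]
y 60 x runs [(-6.8, 25.0, 43.2), (44.5, 64.0, 41.5)]
y 70 x runs [(-7.1, 64.5, 38.9)]
y 80 x runs [(-6.9, 64.0, 38.9)]
x -5 y runs [(-44.3, 85.5)]
x 0 y runs [(-44.7, 85.6)]
x 5 y runs [(-44.1, 85.5)]
x 10 y runs [(-44.0, 85.5)]
x 15 y runs [(-43.7, 85.5)]
x 20 y runs [(-43.9, 85.5)]
x 25 y runs [(-43.9, 85.5)]
x 30 y runs [(66.1, 85.5)]
x 35 y runs [(66.1, 85.5)]
x 40 y runs [(66.1, 85.4)]
```

Run:
```python
from h import *
from scipy.spatial.transform import Rotation as R
s=manip.read_state(); y=.069; ex=np.array([np.cos(y),np.sin(y),0]); ey=np.array([-ex[1],ex[0],0])
z=(ex-[0,0,1])/2**.5; yt=-ey; xt=np.cross(yt,z); T=np.c_[xt,yt,z]
C=R.from_euler('xyz',[np.pi,0,1.638]).as_matrix()
rv=R.from_matrix(T@C.T).as_rotvec(); print('rv/pi',rv/np.pi,np.degrees(np.linalg.norm(rv)))
p=np.array([553.3,153.6,130])+ex*-60+ey*10
print('shift/500',(p-s['eef_pos'])/500, s['eef_pos'],s['joints'])
```

```text
rv/pi [ 0.20822101 -0.1816303  -0.47126169] 98.33226147847245
shift/500 [-0.13790047 -0.03810877 -0.0657058 ] [561.70355348 178.49387429 162.85289996] [2.45524047e-01 4.19797352e-01 1.46007922e+00 4.10258957e-05
 1.25618612e+00 1.79256641e-01]
```

Call:
servo_tool(
  motion=[
    [[-0.03,-0.01,0.02,0.208,-0.1815,-0.471,1],[-0.06,-0.02,0.02,0.208,-0.1815,-0.471,1],[-0.1,-0.03,0.02,0.208,-0.1815,-0.471,1],[-0.138,-0.038,0.02,0.208,-0.1815,-0.471,1],[-0.138,-0.038,0.0,0.208,-0.1815,-0.471,1],[-0.138,-0.038,0.0,0.208,-0.1815,-0.471,1],[-0.138,-0.038,0.0,0.208,-0.1815,-0.471,1],[-0.138,-0.038,0.0,0.208,-0.1815,-0.471,1],[-0.138,-0.038,0.0,0.208,-0.1815,-0.471,1],[-0.138,-0.038,0.0,0.208,-0.1815,-0.471,1]],
  ],
)

```text
clock: 8.2
eef_pos: [490.9, 157.9, 158.2]
eef_rot: [3.024, -0.661, 0.394]
wrist_force: [-0.4, -0.4, 0.5]
finger_gap: 0.6
finger_force: 0.0
```

```bash
cat > rel.py <<'E'
from h import *
from scipy.spatial.transform import Rotation as R
def rel():
    s=manip.read_state(); y=.069; ex=np.array([np.cos(y),np.sin(y),0]); ey=np.array([-ex[1],ex[0],0])
    z=(ex-[0,0,1])/2**.5; yt=-ey; xt=np.cross(yt,z); T=np.c_[xt,yt,z]
    C=R.from_euler('xyz',s['eef_rot']).as_matrix()
    d=s['eef_pos']-[553.3,153.6,0]; F=s['wrist_force']
    print('rv/pi',np.round(R.from_matrix(T@C.T).as_rotvec()/np.pi,4),'guide pos',np.round([d@ex,d@ey,d[2]],1),'F guide',np.round([F@ex,F@ey,F[2]],1),np.round(s['joints'],2))
rel()
E
python3 rel.py
```

```text
rv/pi [ 0.0365 -0.0322 -0.0784] guide pos [-61.9   8.6 158.2] F guide [-0.4 -0.4  0.5] [ 0.26 -0.02  2.16 -0.1   0.34  1.56]
```

Call:
servo_tool(
  motion=[
    [[0.0,0.0,-0.02,0.0365,-0.0322,-0.0784,1],[0.0,0.0,-0.06,0.0365,-0.0322,-0.0784,1],[0.0,0.0,-0.1,0.0365,-0.0322,-0.0784,1],[0.0,0.0,-0.12,0.0365,-0.0322,-0.0784,1],[0.0,0.0,-0.12,0.0365,-0.0322,-0.0784,1]],
  ],
)

```text
clock: 8.7
eef_pos: [495.4, 145.4, 118.2]
eef_rot: [-3.131, -0.749, 0.088]
wrist_force: [0.4, -0.4, 0.4]
finger_gap: 0.4
finger_force: 0.0
```

```bash
python3 rel.py
```

```text
rv/pi [-0.0016 -0.0118 -0.0085] guide pos [-58.3  -4.2 118.2] F guide [ 0.4 -0.4  0.4] [ 0.28  0.07  2.23 -0.85  0.15  2.56]
```

```bash
sed -i 's/^def rel():/import sys\ndef rel(t=np.radians(float(sys.argv[1]) if len(sys.argv)>1 else 25)):/; s#z=(ex-\[0,0,1\])/2\*\*.5#z=ex*np.sin(t)-np.array([0,0,np.cos(t)])#' rel.py; sed -i "s/np.round(s\['joints'\],2)/np.round(s['joints'],3)/" rel.py; python3 rel.py
```

```text
rv/pi [-0.0107  0.0989 -0.008 ] guide pos [-58.3  -4.2 118.2] F guide [ 0.4 -0.4  0.4] [ 0.275  0.065  2.233 -0.853  0.154  2.555]
```

Call:
servo_tool(
  motion=[
    [[0.0,0.0,0.04,-0.0107,0.0989,-0.008,1],[0.0,0.0,0.04,-0.0107,0.0989,-0.008,1],[0.0,0.0,0.04,-0.0107,0.0989,-0.008,1],[0.0,0.0,0.04,-0.0107,0.0989,-0.008,1],[0.0,0.0,0.04,-0.0107,0.0989,-0.008,1]],
  ],
)

```text
clock: 9.2
eef_pos: [496.8, 145.4, 140.0]
eef_rot: [-3.139, -0.438, 0.063]
wrist_force: [-0.2, -0.6, -0.7]
finger_gap: 0.9
finger_force: 0.0
```

```bash
python3 rel.py
```

```text
rv/pi [-0.0007  0.0006  0.0017] guide pos [-56.9  -4.3 140. ] F guide [-0.3 -0.6 -0.7] [ 0.255  0.088  2.005 -0.136  0.621  1.856]
```

Call:
servo_tool(
  motion=[
    [[0.042,0.0316,-0.06,-0.0007,0.0006,0.0017,1],[0.042,0.0316,-0.12,-0.0007,0.0006,0.0017,1],[0.042,0.0316,-0.16,-0.0007,0.0006,0.0017,1],[0.042,0.0316,-0.16,-0.0007,0.0006,0.0017,1]],
  ],
)

```text
clock: 9.6
eef_pos: [515.0, 160.7, 56.4]
eef_rot: [3.14, -0.431, 0.07]
wrist_force: [0.2, 0.1, 0.6]
finger_gap: 0.7
finger_force: 0.0
```

```bash
python3 rel.py
```

```text
rv/pi [ 0.0007 -0.0015 -0.0002] guide pos [-37.7   9.7  56.4] F guide [0.2 0.  0.6] [ 0.279  0.285  2.006 -0.211  0.436  1.953]
```

Call:
servo_tool(
  motion=[
    [[0.0,0,-0.03,0,0,0,1],[0.0,0,-0.055,0,0,0,1],[0.0,0,-0.066,0,0,0,1],[0.0,0,-0.066,0,0,0,1],[0.0,0,-0.066,0,0,0,1]],
  ],
)

```text
clock: 10.1
eef_pos: [517.5, 161.3, 27.4]
eef_rot: [3.141, -0.437, 0.07]
wrist_force: [0.7, 0.4, 1.2]
finger_gap: 0.4
finger_force: 0.0
```

```bash
python3 rel.py
```

```text
rv/pi [ 0.0001  0.0002 -0.0002] guide pos [-35.2  10.1  27.4] F guide [0.8 0.4 1.2] [ 0.279  0.348  2.015 -0.252  0.36   1.997]
```

Call:
servo_tool(
  motion=[
    [[0.0,0,-0.01,0,0,0,1],[0.02,0.0014,-0.01,0,0,0,1],[0.036,0.0025,-0.01,0,0,0,1],[0.044,0.003,-0.01,0,0,0,1],[0.052,0.0036,-0.01,0,0,0,1],[0.06,0.0041,-0.01,0,0,0,1],[0.068,0.0047,-0.01,0,0,0,1],[0.072,0.005,-0.01,0,0,0,1],[0.072,0.005,-0.01,0,0,0,1]],
  ],
)

```text
clock: 11.0
eef_pos: [553.6, 163.8, 21.9]
eef_rot: [3.141, -0.437, 0.07]
wrist_force: [-0.0, 0.6, 0.0]
finger_gap: 0.4
finger_force: 0.1
```

```bash
python3 rel.py; python3 chk.py wrist w4.png
```

```text
rv/pi [ 0.0001  0.0001 -0.0001] guide pos [ 1.  10.1 21.9] F guide [0.  0.6 0. ] [ 0.262  0.419  1.924 -0.222  0.378  1.953]
y -50 x runs [(44.1, 64.3, 41.5)]
y -40 x runs [(9.1, 41.1, 43.0), (44.2, 64.3, 41.4)]
y -30 x runs [(9.1, 41.5, 43.0), (44.3, 64.3, 41.5)]
y -20 x runs [(9.2, 41.2, 43.0), (44.1, 64.1, 41.4)]
y -10 x runs [(9.2, 41.1, 43.0), (44.2, 64.6, 41.5)]
y 0 x runs [(-6.4, 41.3, 43.1), (44.3, 64.2, 41.6)]
y 10 x runs [(-16.3, 41.3, 43.0), (44.2, 64.3, 41.4)]
y 20 x runs [(-6.8, 41.1, 43.1), (44.2, 64.3, 41.5)]
y 30 x runs [(9.5, 41.5, 42.9), (44.3, 64.3, 41.4)]
y 40 x runs [(9.5, 64.5, 41.8)]
y 50 x runs [(9.5, 41.6, 42.9), (44.4, 64.1, 41.5)]
y 60 x runs [(9.5, 41.7, 42.8), (44.4, 64.4, 41.3)]
y 70 x runs [(-7.2, 64.6, 38.8)]
y 80 x runs [(-7.1, 64.9, 38.8)]
x -5 y runs [(-1.3, 23.4), (65.3, 85.2)]
x 0 y runs [(-1.3, 23.3), (65.2, 85.5)]
x 5 y runs [(-1.2, 23.3), (65.3, 85.5)]
x 10 y runs [(-44.7, 85.8)]
x 15 y runs [(-44.3, 85.5)]
x 20 y runs [(-44.5, 85.4)]
x 25 y runs [(-44.4, 85.6)]
x 30 y runs [(-44.5, 85.3)]
x 35 y runs [(-44.2, 85.9)]
x 40 y runs [(-44.4, 85.3)]
```

View pics/w4.png

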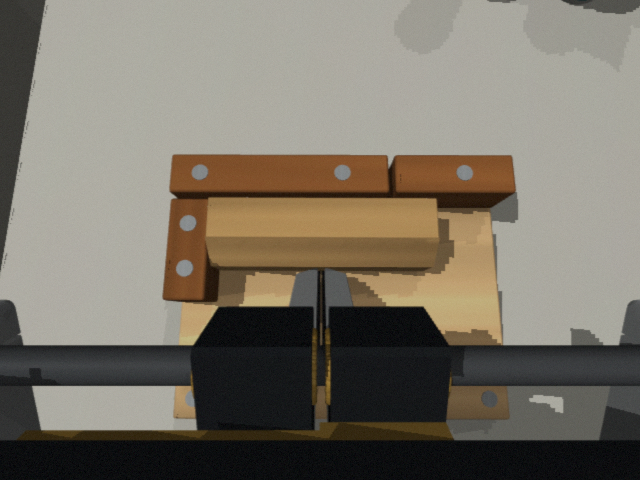

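The wrist picture shows the offcut (207–438, 198–268) touching the stop at px 207, with about 3 mm left to the fence and the closed fingertips at (320,270). I'll finish closing that gap.

Call:
servo_tool(
  motion=[
    [[0.003,0.0002,0,0,0,0,1],[0.005,0.0003,0,0,0,0,1],[0.007,0.0005,0,0,0,0,1],[0.008,0.0006,0,0,0,0,1],[0.008,0.0006,0,0,0,0,1]],
  ],
)

```text
clock: 11.55
eef_pos: [557.2, 164.0, 21.8]
eef_rot: [3.141, -0.436, 0.07]
wrist_force: [-1.9, -0.4, 0.2]
finger_gap: 0.8
finger_force: 1.1
```

```bash
python3 rel.py; python3 chk.py wrist w5.png | grep -E "^y -?[1-6]0|^x (20|30|40)"
```

```text
rv/pi [ 0.0001 -0.0001 -0.0001] guide pos [ 4.6 10.1 21.8] F guide [-1.9 -0.3  0.2] [ 0.261  0.426  1.914 -0.218  0.381  1.948]
y -50 x runs [(43.9, 64.3, 41.4)]
y -40 x runs [(12.5, 64.1, 42.0)]
y -30 x runs [(12.5, 64.2, 42.0)]
y -20 x runs [(12.5, 64.2, 42.0)]
y -10 x runs [(12.6, 64.2, 42.0)]
y 10 x runs [(-12.6, 64.1, 42.0)]
y 20 x runs [(-3.2, 64.2, 42.2)]
y 30 x runs [(12.6, 64.7, 41.9)]
y 40 x runs [(12.6, 64.7, 41.9)]
y 50 x runs [(12.7, 65.1, 41.9)]
y 60 x runs [(12.7, 65.2, 41.9)]
x 20 y runs [(-44.7, 85.5)]
x 30 y runs [(-44.5, 85.4)]
x 40 y runs [(-44.2, 85.6)]
```

Call:
servo_tool(
  motion=[
    [[0.001,0.0001,0,0,0,0,1],[0.002,0.0001,0,0,0,0,1],[0.003,0.0002,0,0,0,0,1],[0.004,0.0003,0,0,0,0,1],[0.004,0.0003,0,0,0,0,1]],
  ],
)

```text
clock: 12.1
eef_pos: [558.0, 164.0, 21.4]
eef_rot: [3.141, -0.434, 0.07]
wrist_force: [-16.4, -0.6, 11.1]
finger_gap: 0.4
finger_force: 8.3
```

```bash
python3 rel.py
```

```text
rv/pi [ 0.0004 -0.0009 -0.0001] guide pos [ 5.4 10.1 21.4] F guide [-16.4   0.6  11.1] [ 0.26   0.428  1.91  -0.216  0.385  1.945]
```

Call:
servo_tool(
  motion=[
    [[-0.02,-0.0014,0,0,0,0,1],[-0.032,-0.0022,0.0,0,0,0,1],[-0.032,-0.0022,0.03,0,0,0,1],[-0.03,-0.002,0.066,0,0,0,1],[-0.03,-0.002,0.066,0,0,0,1],[-0.03,-0.002,0.066,0,0,0,1]],
  ],
)

```text
clock: 12.7
eef_pos: [544.3, 163.2, 54.8]
eef_rot: [3.141, -0.437, 0.07]
wrist_force: [-0.0, 0.1, -0.4]
finger_gap: 0.7
finger_force: 0.0
```

```bash
python3 rel.py; python3 chk.py wrist w6.png | grep -E "^y -?[1-6]0|^x (20|30|40)"
```

```text
rv/pi [ 0.      0.0002 -0.0001] guide pos [-8.4 10.2 54.8] F guide [-0.   0.1 -0.4] [ 0.266  0.34   1.936 -0.195  0.443  1.926]
y -50 x runs [(44.2, 64.5, 41.5)]
y -40 x runs [(12.5, 64.3, 41.9)]
y -30 x runs [(12.4, 64.2, 41.9)]
y -20 x runs [(12.4, 64.5, 41.9)]
y -10 x runs [(12.5, 64.3, 41.9)]
y 10 x runs [(-2.1, 0.2, 59.1), (12.5, 64.6, 41.9)]
y 20 x runs [(12.6, 64.3, 42.0)]
y 30 x runs [(12.7, 64.2, 41.9)]
y 40 x runs [(12.7, 64.3, 41.8)]
y 50 x runs [(12.7, 64.4, 41.9)]
y 60 x runs [(12.7, 64.3, 41.9)]
x 20 y runs [(-44.5, 85.2)]
x 30 y runs [(-44.3, 85.3)]
x 40 y runs [(-44.2, 85.5)]
```

View pics/w6.png

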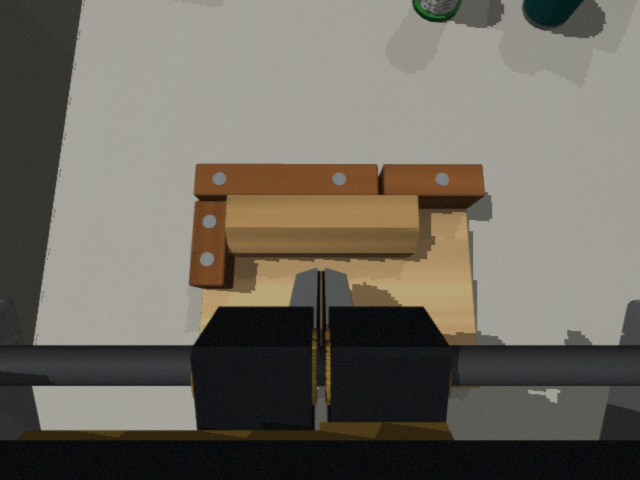

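The view shows the offcut seated in the corner at (227,195), flush along both the fence and the stop. Now the diagonal push on the bevel.

Call:
servo_tool(
  motion=[
    [[0.016,0.0011,-0.016,0,0,0,1],[0.028,0.0019,-0.028,0,0,0,1],[0.034,0.0023,-0.034,0,0,0,1],[0.037,0.0026,-0.037,0,0,0,1],[0.039,0.0027,-0.039,0,0,0,1],[0.04,0.0028,-0.04,0,0,0,1],[0.04,0.0028,-0.04,0,0,0,1]],
  ],
)

```text
clock: 13.45
eef_pos: [564.0, 164.5, 34.7]
eef_rot: [3.141, -0.436, 0.07]
wrist_force: [-4.5, 0.0, 0.9]
finger_gap: 0.4
finger_force: 1.5
```

```bash
python3 rel.py
```

```text
rv/pi [ 0.0002 -0.0002 -0.0001] guide pos [11.4 10.2 34.7] F guide [-4.4  0.3  0.9] [ 0.258  0.412  1.892 -0.198  0.416  1.924]
```

Call:
servo_tool(
  motion=[
    [[0.001,0.0001,-0.001,0,0,0,1],[0.002,0.0001,-0.002,0,0,0,1],[0.002,0.0001,-0.003,0,0,0,1],[0.002,0.0001,-0.003,0,0,0,1],[0.002,0.0001,-0.003,0,0,0,1]],
  ],
)

```text
clock: 13.95
eef_pos: [564.5, 164.6, 34.0]
eef_rot: [3.141, -0.435, 0.07]
wrist_force: [-19.4, -3.3, 17.5]
finger_gap: 0.3
finger_force: 13.3
```

```bash
python3 rel.py
```

```text
rv/pi [ 0.0002 -0.0003 -0.0001] guide pos [12.  10.2 34. ] F guide [-19.6  -1.9  17.5] [ 0.258  0.415  1.89  -0.199  0.416  1.924]
```

Call:
servo_tool(
  motion=[
    [[0,0,-0.0003,0,0,0,1],[0,0,-0.0003,0,0,0,1],[0,0,-0.0003,0,0,0,1],[0,0,-0.0003,0,0,0,1],[0,0,-0.0003,0,0,0,1],[0,0,-0.0003,0,0,0,1],[0,0,-0.0003,0,0,0,1],[0,0,-0.0003,0,0,0,1]],
  ],
)

```text
clock: 14.75
eef_pos: [564.5, 164.6, 33.9]
eef_rot: [3.141, -0.436, 0.07]
wrist_force: [-20.7, -3.4, 20.0]
finger_gap: 0.3
finger_force: 14.2
```

```bash
python3 rel.py; python3 chk.py wrist w7.png | grep -E "^y -?[1-6]0|^x (20|30|40)"
```

```text
rv/pi [ 0.0002 -0.0002 -0.0001] guide pos [12.  10.2 33.9] F guide [-20.9  -1.9  20. ] [ 0.258  0.415  1.89  -0.199  0.415  1.924]
y -50 x runs [(44.2, 63.9, 41.4)]
y -40 x runs [(12.5, 64.5, 42.1)]
y -30 x runs [(12.6, 64.4, 42.1)]
y -20 x runs [(12.6, 64.5, 42.0)]
y -10 x runs [(12.6, 64.6, 42.0)]
y 10 x runs [(-5.2, 64.8, 42.9)]
y 20 x runs [(10.1, 64.6, 42.8)]
y 30 x runs [(12.7, 64.5, 42.0)]
y 40 x runs [(12.8, 64.4, 41.9)]
y 50 x runs [(12.8, 64.6, 41.9)]
y 60 x runs [(12.7, 64.5, 42.0)]
x 20 y runs [(-44.6, 85.2)]
x 30 y runs [(-44.3, 85.6)]
x 40 y runs [(-44.8, 85.2)]
```

The push is steady at about 29 N and 44°, and the offcut is still seated, so I'm handing in.

```bash
python3 -c "
from cell import manip; print(manip.sign_off())"
```

```text
the job is handed in; nothing more can be done
None
```

The long offcut is flat on the bed, flush to the fence and up against the stop (to about 0.5 mm by camera), held by a steady push of about 29 N at 44° on its bevel, and handed in at about 15 s; joint 6 briefly read 2.555 rad against its stated 2.55 limit, so that check could count against it.

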